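# Release a board carrier and run it round the bend to the test bay

### The arm

A 7-joint arm with a two-finger parallel gripper is mounted at the origin on the work surface. World frame = base frame: x ahead of the robot, y to its left, z up, the work surface at z = 0. Lengths are in m, angles in rad, forces in N, time in s.
With the tool pointing down it reaches from about 0.4 to 0.85 m from the base axis. Payload 10.4 kg.
Tool frame: the origin (TCP) lies midway between the tips of the shut fingers; the grasp point (between the pads) lies manip.pinch_z behind it (manip.pinch_z is the distance from the TCP to the grasp point, in m); z points along the fingers, y is the direction in which the jaws open and shut (so a half turn about z gives the same grasp; the last joint's range is limited). The gripper opens to 85 mm and grips with 20 to 120 N. Pads are 22 mm wide; open, the fingers measure 114 mm over their backs; the gripper's body (76 mm by 85 mm) begins 54 mm behind the grasp point. The pads swing forward as they close: fully open they stand 13 mm farther back than shut.
Start: joints at [-1.259, 0.332, -0.065, 1.46, 0.022, 1.35, -0.088], TCP at [0.205, 0.59, 0.231] pointing down, gripper open.
Joint ranges: [-2.6, 2.6], [-0.5, 2.12], [-1.47, 1.34], [0.16, 2.42], [-1.27, 4.41], [0.06, 2.06], [-2.6, 2.6]. Speed limits (rad/s): [2.22, 2.22, 2.79, 2.79, 3.14, 3.14, 3.14].

### API

Orientations are given as a unit quaternion [x, y, z, w].
In Python, from workcell import manip gives the robot as it stands.
- The arm moves only by the shell command python3 -m handwheel 'ROWS' [FORCE]. ROWS is JSON, a list that holds one entry, the list of rows, each a list of 7 numbers: the shift along the tool's x, y, z in m, then the turn, a rotation vector about the tool's x, y, z in rad, then the finger opening in m, from 0 to 0.0854. In form: [[[tx, ty, tz, ax, ay, az, claw], ...]]. A call has 1 to 8 rows; each row is the pose to reach, as a shift and turn from the pose commanded when the call began, along the tool's axes at that moment; what a row does not reach only later rows make up. A row lasts 1/8 s, in which the tool goes at most 62.5 mm and 10.7 degrees, less where a joint would pass 70% of its speed; a pose out of reach is approached as far as the arm can. A call with a gripper value outside its range is refused whole. The fingers move at their own pace and stop on an object; FORCE is the grip in N (left out, the last holds). Time passes only in rows, so rows that repeat a pose let the fingers close. It gives the time, the measured TCP pose, the force and the opening at its end, in the units of the state.
- manip.get_obs(): the state, without advancing time (a new reading comes with each control period).
- manip.camera(name): name is "side" or "top"; returns the picture (384x512x3 uint8, blue, green, red); there is no depth.
- manip.calibration(name): a dict with "fx", "fy", "cx", "cy" (pixels), "k1" (the pictures are not rectified: a ray, as slopes to the right and down, at radius r is drawn at 1 + k1 r^2 times it, then the intrinsics apply), "view" (4x4, takes a point from world to camera coordinates). Camera axes: x right, y up, looking along -z (the intrinsics and any distortion apply to the point x, -y, -z); pixel columns grow to the right and rows downward; lengths in m; the calibration is good to about 2 mm. A picture is of the moment at which its call begins. calibration takes no time and is no camera call.
- manip.hand_in(): hands the job in, once; it reports no verdict.
The state is a dict: "clock": time; "joint_pos": joint angles; "joint_velocities": joint speeds; "tau": joint torques, N m; "position": TCP position; "ee_rot": TCP orientation; "ft_force": force on the tool from outside, world axes, zero at the start; "torque": the same for the moment, N m; "grip_width": opening from 0.0 (shut) to 1.0 (fully open).
Only numpy, scipy, OpenCV 4.12 (cv2) and the standard library are available. Lean on these libraries where they do the work, as an engineer would, in place of code of your own. Each camera call takes 0.05 s, during which the arm holds its last target.

### The job

The board in the carrier is ready for test: lift the red stop blade straight up out of its gate across the track and hang it by its eye on the peg of the little stand. Then push the carrier by its black knob along the guide rails, round the bend, until it is fully home against the yellow end stop, always keeping it down on the deck between the rails. Leave both released, and leave the other things on the bench where they are.

Things in the scene. Friction and masses are not known exactly. Their poses are not given: they have to be found in the camera images.
- track: Fixed hand-push carrier track: dark deck 12 mm thick, 132 mm wide, two steel guide rails 18 mm high, 6 mm thick, 90 mm apart inside. Origin: on the bench at the bend's centre of curvature, z up. Middle line in this frame: along x = -140 mm in +y from y = -240 (back stop) to 0; quarter circle of 140 mm radius (rail faces at 95 and 185) clockwise to (0, 140); then +x along y = 140 to the end stop.
- bend_in (a point): Middle of the track where the entry straight ends and the bend begins, on the deck's top (12 mm above the bench); at (-140, 0) mm in the track's frame.
- bend_out (a point): Middle of the track where the bend ends and the exit straight begins, on the deck's top; at (0, 140) mm in the track's frame. The deck under the bend is a square plate out to x = -206, y = 206 mm.
- gate (a point): Middle of the gate across the entry straight, on the deck's top, at (-140, -60) mm in the track's frame. Either side, 52 to 64 mm from the middle line, stands a dark slotted post 50 mm high above the deck, slot 8 mm wide along the track, open at the top.
- stop_face (a point): Middle of the black rubber face of the yellow end stop (30 mm high) across the exit straight, at deck height, at (120, 140) mm in the track's frame. A carrier that is home touches it, has its centre 40 mm before it, at (80, 140) mm, and heads in the track's +x.
- carrier: Loose board carrier, 0.34 to 0.59 kg, between the rails behind the gate: tan plate, four white corner rollers (20 mm, they do not turn), 80 x 80 mm over them, small green board on the front, parts to 38 mm. Origin: centre of underside; x is its travel direction. Play 5 mm each side on straights, 2 mm outward in the bend; it must turn with the bend and jams if cocked 10 degrees. Friction 0.2 to 0.3.
- knob (a point): Middle of the carrier's push knob: black, upright, round, 20 mm diameter, 26 mm tall, on a 10 mm stem. It lies 25 mm behind the carrier's centre and 61 mm above its underside (73 mm above the bench); the knob's top is 13 mm higher, the space 19 mm below the point is free of parts.
- blade: Loose red stop blade, 0.15 kg, plate 5 mm thick upright in the gate's slots, foot on the deck. Origin: middle of lower edge; z up, y along width, x through thickness. Foot 82 mm wide to 22 mm height, wings 116 mm wide from 22 to 48, neck 44 mm wide with the eye to 94, thicker grip bar 44 wide and 12 thick from 94 to 120 mm. It must rise 28 mm to leave the slots; hung by the eye it stays upright.
- blade_eye (a point): Centre of the round eye in the blade's neck, 22 mm diameter, through the thickness (blade's x), 71 mm above the lower edge and 36 mm below the middle of the grip bar.
- stand: Fixed peg stand, inside the bend or beyond its outer side: dark base 80 x 90 x 12 mm, upright bar 14 x 16 mm, 151 mm tall, nothing above it. Origin: under the middle of base and bar, z up. One level steel peg, 8 mm diameter, points in the stand's -x from the bar, axis 145 mm above the bench. A hung blade stands across it (blade x along stand x, either way round), eye centre 7 mm below the axis.
- peg (a point): Point on the axis of the peg, midway along it, 36 mm in front (-x) of the stand's origin and 145 mm above the bench; the peg leaves the bar 7 mm in front of the origin.
- peg_tip (a point): End of the peg, on its axis, 65 mm in front (-x) of the stand's origin; the last 4 mm are a black cap of 13 mm diameter, over which the eye passes.
- heatsink: black finned aluminium heat sink 46 x 24 x 40 mm tall, standing loose on the bench inside the bend. Leave it where it is.
- capacitor: brown electrolytic capacitor, 30 mm diameter, 45 mm tall, standing loose beside the gate, inside the bend. Leave it where it is.
- spool: solder spool with grey flanges, 64 mm diameter, 50 mm tall, standing loose on its flange. Leave it where it is.
- multimeter: dark grey hand multimeter 160 x 78 x 36 mm lying on its back, loose. Leave it where it is.
- screwdriver: green-handled screwdriver 190 mm long lying loose near the far side of the stand place inside the bend; origin under the middle, x along it. Leave it where it is.
- spare_board: spare green circuit board 110 x 80 mm with parts up to 33 mm tall, lying loose. Leave it where it is.
- flux_bottle: white flux bottle with blue cap, 44 mm diameter, 150 mm tall, standing loose behind the start of the track. Leave it where it is.

How it is judged:
On the way, in this order (a step that is already met when the one before it is completed fails the run):
1. the stop blade hangs by its eye on the peg, released (x of blade_eye in the frame of stand between -0.06 and -0.007 m and y of blade_eye in the frame of stand between -0.01 and 0.01 m and z of blade_eye in the frame of stand between 0.128 and 0.144 m and angle between blade's own z axis and vertical below 0.3 rad and contact force between the fingers and blade below 0.1 N), for 0.3 s.
2. the carrier passes through the bend, down between the rails (x of carrier in the frame of track between -0.13 and -0.05 m and y of carrier in the frame of track between 0.045 and 0.13 m and z of carrier in the frame of track below 0.018 m and horizontal distance between carrier and track between 0.118 and 0.152 m), for 0.1 s.
At the end, for the whole second after the job is handed in: The blade hangs upright by its eye on the peg, between bar and cap, let go and at rest (eye 1 to 17 mm below the peg's axis, within 10 mm sideways); the carrier rests on the deck between the rails, within 4 mm of touching the end stop and 0.12 rad of straight (all of step 1 and x of carrier in the frame of track between 0.076 and 0.084 m and y of carrier in the frame of track between 0.13 and 0.15 m and z of carrier in the frame of track between 0.008 and 0.017 m and angle between the x axis of carrier and the x axis of track, either way round below 0.12 rad and angle between carrier's own z axis and vertical below 0.06 rad and linear speed of each of carrier, blade below 0.05 m/s).
It fails at once if the carrier is lifted more than 10 mm off the deck or tipped (z of carrier in the frame of track above 0.022 m or angle between carrier's own z axis and vertical above 0.25 rad).
It fails at once if one of the other things on the bench is shoved more than 20 mm or knocked over (distance of any of heatsink, capacitor, spool, multimeter, screwdriver, spare_board, flux_bottle from where it was at the start of the episode above 0.02 m or angle between any of heatsink, capacitor, spool, multimeter, spare_board, flux_bottle's own z axis and vertical above 0.5 rad).
It also fails if it takes over 64 s, if anything falls off the work surface, if the arm or the gripper's body presses on something with over 40 N, if the wrist force passes 120 N, or if a joint passes its speed limit or range.

## Working session

There is one attempt and no reset: what is moved stays moved. The work goes in short steps, Python scripts to look and compute and a shell command to move; the robot and the scene stay as the last step left them, time stands still between calls to the robot, and variables do not carry over. Pictures are saved under pics/ and viewed, and the job is handed in when it is done.

```bash
ls; mkdir -p pics; python3 - <<'E'
from workcell import manip
import cv2
for n in ("top","side"):
    im=manip.camera(n); cv2.imwrite(f"pics/{n}0.png",im)
    c=manip.calibration(n); print(n,{k:(v if k!='view' else [[round(float(x),4) for x in r] for r in v]) for k,v in c.items()})
print(manip.get_obs()); print(manip.pinch_z)
E
```

```text
pics
top {'fx': 417.0961537107539, 'fy': 417.0961537107539, 'cx': 257.0097154919665, 'cy': 188.59972271339223, 'k1': -0.06760467771040256, 'view': [[0.0036, -0.9998, -0.0191, 0.0294], [0.9808, -0.0002, 0.1948, -0.6115], [-0.1948, -0.0195, 0.9806, -1.2073], [0.0, 0.0, 0.0, 1.0]]}
side {'fx': 389.6767059393616, 'fy': 389.6767059393616, 'cx': 256.29796017258326, 'cy': 189.63196343673084, 'k1': -0.0319988376571512, 'view': [[0.92, -0.392, -0.0021, -0.5287], [0.2459, 0.573, 0.7818, -0.2451], [-0.3053, -0.7198, 0.6235, -0.7516], [0.0, 0.0, 0.0, 1.0]]}
{'clock': 0.1, 'joint_pos': array([-1.25861211,  0.33279554, -0.06471048,  1.46084837,  0.02158711,
        1.34990868, -0.08850139]), 'joint_velocities': array([-7.85791329e-04, -9.75098078e-04, -1.17480524e-03, -1.44479688e-03,
        5.98876134e-04,  3.50402324e-04,  4.29993782e-05]), 'tau': array([ 1.70875792e-03, -6.26739979e+01,  4.92280663e-02, -3.92431784e+01,
        1.63084612e-02,  6.96478135e-03, -3.26776285e-05]), 'position': array([0.20523607, 0.58998626, 0.230608  ]), 'ee_rot': array([ 1.66599258e-01,  9.86024486e-01, -6.26833254e-04, -8.48107005e-05]), 'ft_force': array([ 0.4861867 ,  0.47849892, -0.36913152]), 'torque': array([-0.05061848,  0.03541372,  0.0054074 ]), 'grip_width': 1.0006966915081}
0.0187
```

View pics/top0.png

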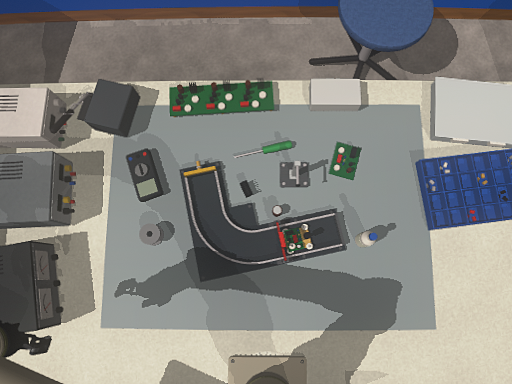

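View pics/side0.png

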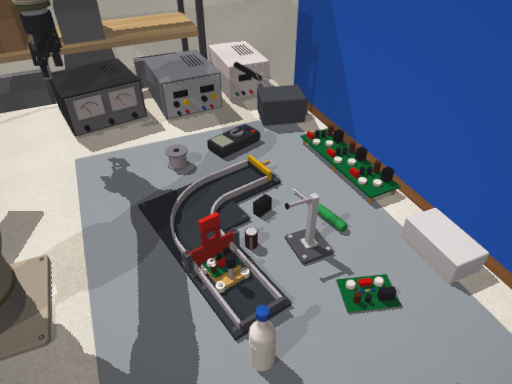

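The top view shows the track with its exit at the upper left (yellow stop ~(200,172)), the red blade at ~(282,242), the carrier behind it at ~(297,238), and the stand at ~(295,175). The arm is out of view. I'll zoom in for accurate picks.

```bash
cat > h.py <<'E'
import numpy as np, cv2
from workcell import manip
def cal(n):
    c=manip.calibration(n); return c,np.array(c['view'])
def proj(n,P):
    c,V=cal(n); P=np.atleast_2d(np.asarray(P,float)); q=P@V[:3,:3].T+V[:3,3]
    s=np.stack([q[:,0]/-q[:,2],-q[:,1]/-q[:,2]],1); r2=(s**2).sum(1,keepdims=True)
    d=s*(1+c['k1']*r2); return d*[c['fx'],c['fy']]+[c['cx'],c['cy']]
def ray(n,uv):
    c,V=cal(n); d=(np.asarray(uv,float)-[c['cx'],c['cy']])/[c['fx'],c['fy']]
    s=d.copy()
    for _ in range(20): s=d/(1+c['k1']*(s**2).sum())
    v=V[:3,:3].T@np.array([s[0],-s[1],-1.]); o=-V[:3,:3].T@V[:3,3]; return o,v
def onz(n,uv,z):
    o,v=ray(n,uv); return o+v*(z-o[2])/v[2]
def crop(n,src,x0,y0,w,h,k,out,im=None,pts=None):
    if im is None: im=cv2.imread(src)
    a=cv2.resize(im[y0:y0+h,x0:x0+w],None,fx=k,fy=k,interpolation=cv2.INTER_CUBIC)
    for x in range((x0+9)//10*10,x0+w,10):
        cv2.line(a,(int((x-x0+.5)*k),0),(int((x-x0+.5)*k),6),(255,255,0),1)
        if x%20==0: cv2.putText(a,str(x),(int((x-x0+.5)*k)-10,16),0,.35,(0,255,255),1)
    for y in range((y0+9)//10*10,y0+h,10):
        cv2.line(a,(0,int((y-y0+.5)*k)),(6,int((y-y0+.5)*k)),(255,255,0),1)
        if y%20==0: cv2.putText(a,str(y),(8,int((y-y0+.5)*k)+4),0,.35,(0,255,255),1)
    if pts is not None:
        for p in pts: cv2.circle(a,(int(round((p[0]-x0+.5)*k)),int(round((p[1]-y0+.5)*k))),1,(255,0,255),-1)
    cv2.imwrite(out,a)
E
python3 - <<'E'
from h import *
crop("top","pics/top0.png",175,140,180,145,4.4,"pics/t1.png")
crop("side","pics/side0.png",130,145,200,190,3.1,"pics/s1.png")
E
```

```text
(no output)
```

View pics/t1.png

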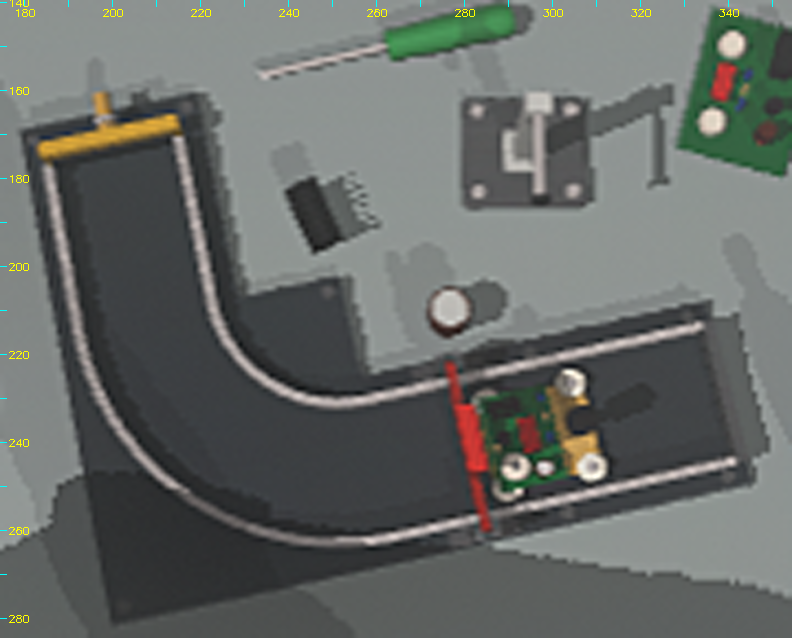

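View pics/s1.png

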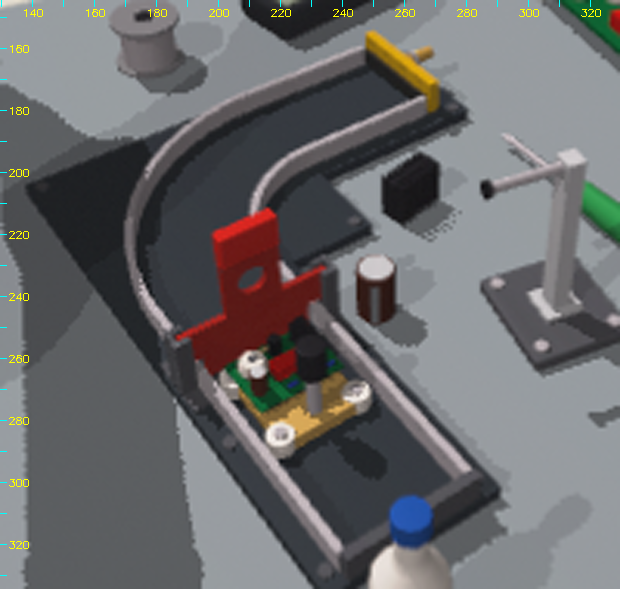

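```bash
cat > fit.py <<'E'
from h import *
from scipy.optimize import least_squares
O=[(50,170),(62,250),(78,340),(110,415),(180,490),(255,530),(370,541),(500,513),(735,461)]
I=[(180,140),(196,230),(213,310),(250,370),(335,403),(450,380),(550,358),(700,326)]
w=lambda p:onz("top",(175+p[0]/4.4-.5,140+p[1]/4.4-.5),.03)[:2]
O=np.array([w(p) for p in O]);I=np.array([w(p) for p in I])
def loc(q,P):
    c,s=np.cos(q[2]),np.sin(q[2]); d=P-q[:2]; return np.stack([d[:,0]*c+d[:,1]*s,-d[:,0]*s+d[:,1]*c],1)
def mid(L): # signed distance outward from middle line
    x,y=L[:,0],L[:,1]
    return np.where(y<0,-x-.14,np.where(x>0,y-.14,np.hypot(x,y)-.14))
f=lambda q:np.r_[mid(loc(q,O))-.048,mid(loc(q,I))+.048]
best=None
for y0 in np.arange(-3,3.1,.5):
    r=least_squares(f,[.55,.05,y0],loss='soft_l1',f_scale=.003)
    if best is None or r.cost<best.cost: best=r
q=best.x; print(q,np.round(f(q)*1000,1)); np.save("track.npy",q)
c,s=np.cos(q[2]),np.sin(q[2]); W=lambda x,y,z:np.array([q[0]+c*x-s*y,q[1]+s*x+c*y,z])
pts=[]
for sg in (-.048,.048):
    for t in np.linspace(-.24,0,25): pts.append(W(-.14-sg,t,.03))
    for a in np.linspace(0,np.pi/2,25): pts.append(W(-(.14+sg)*np.cos(a),(.14+sg)*np.sin(a),.03))
    for t in np.linspace(0,.12,12): pts.append(W(t,.14+sg,.03))
for x,y in [(-.206,.206),(.12,.14),(-.206,-.24),(-.074,-.24)]: pts.append(W(x,y,.012))
for y in(.095,.185): pts+= [W(.12,y,.012),W(.12,y,.042)]
for sg in(-.058,.058): pts.append(W(-.14+sg,-.06,.062))
pts.append(W(-.14,-.06,.012+.12))
crop("top","pics/top0.png",175,140,180,145,4.4,"pics/t2.png",pts=proj("top",pts))
crop("side","pics/side0.png",130,145,200,190,3.1,"pics/s2.png",pts=proj("side",pts))
E
python3 fit.py
```

```text
[0.5776967  0.04828381 0.21477349] [-1.6  0.3  0.9  0.1 -0.5  0.6  0.6  0.  -0.1 -1.   0.4  0.1  0.8  0.6
 -0.6 -0.8 -0.3]
```

View pics/t2.png

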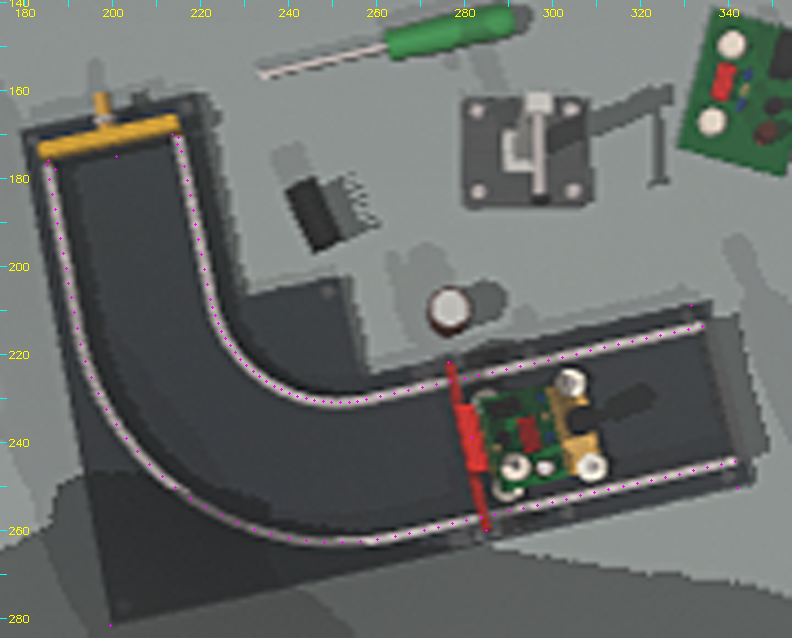

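View pics/s2.png

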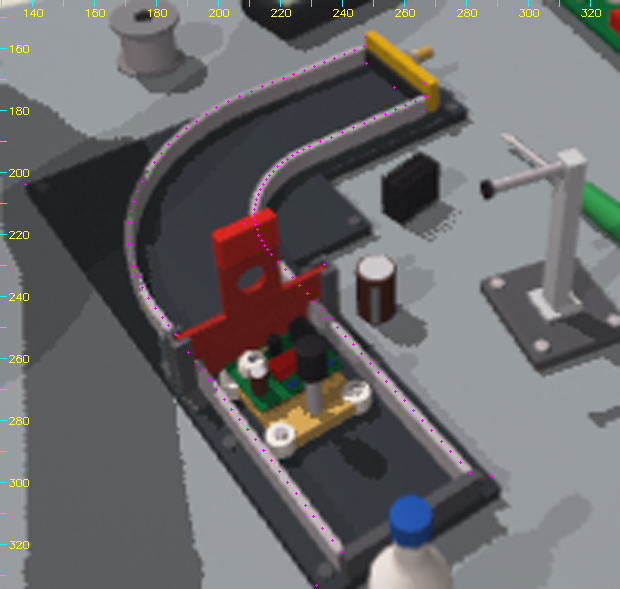

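```bash
python3 - <<'E'
from h import *
crop("top","pics/top0.png",270,150,60,50,13,"pics/t3.png")
crop("side","pics/side0.png",270,185,75,85,7,"pics/s3.png")
crop("side","pics/side0.png",185,205,70,95,6.2,"pics/s4.png")
crop("top","pics/top0.png",265,210,60,55,10.5,"pics/t4.png")
E
```

```text
(no output)
```

View pics/t3.png

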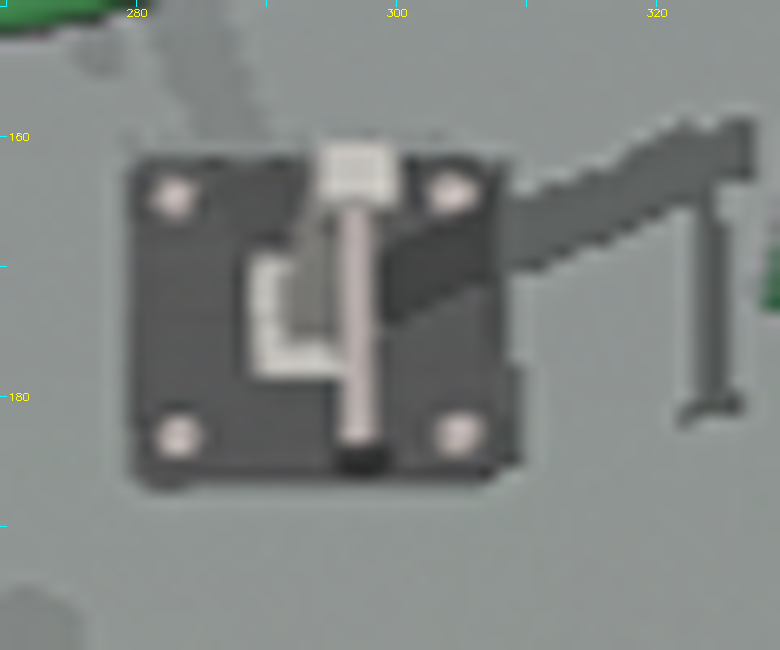

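View pics/s3.png

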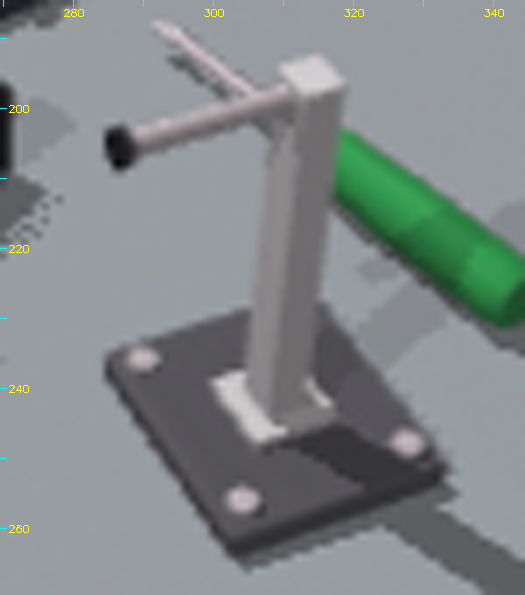

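View pics/s4.png

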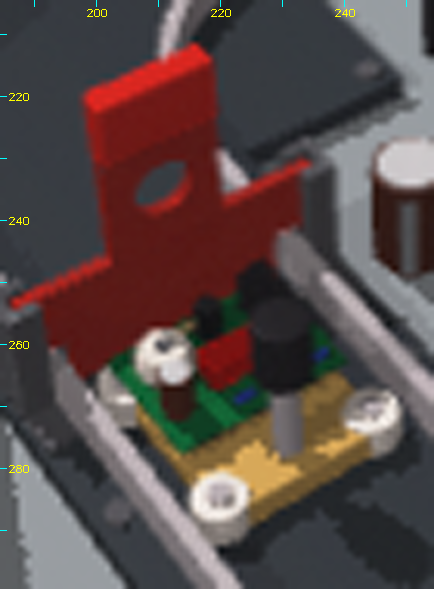

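View pics/t4.png

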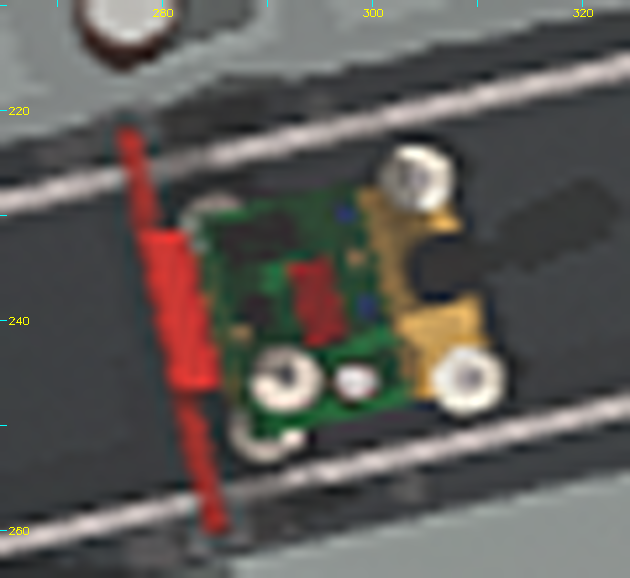

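```bash
cat > meas.py <<'E'
from h import *
q=np.load("track.npy"); c,s=np.cos(q[2]),np.sin(q[2])
W=lambda x,y,z=0:np.array([q[0]+c*x-s*y,q[1]+s*x+c*y,z])
def T(p,x0,y0,k): return (x0+p[0]/k-.5,y0+p[1]/k-.5)
t3=lambda *p:T(p,270,150,13); s3=lambda *p:T(p,270,185,7); s4=lambda *p:T(p,185,205,6.2); t4=lambda *p:T(p,265,210,10.5)
P=lambda l,v:print(l,np.round(np.array(v)*1000,1))
B=[onz("top",t3(*p),.014)[:2] for p in [(173,197),(452,194),(459,433),(179,437)]]
P("bolts top",B);P("centre",np.mean(B,0))
d=(np.array(B[0])+B[1]-B[2]-B[3]);print("yaw x",np.arctan2(d[1],d[0]), "yaw y",np.arctan2(*(np.array(B[0])-B[1]+B[3]-B[2])[::-1])-np.pi/2)
S=[onz("side",s3(*p),.014)[:2] for p in [(143,358),(243,500),(407,442)]]
P("bolts side",S);P("centre side",(S[0]+S[2])/2); d=S[2]-S[1];print("yaw",np.arctan2(d[1],d[0]))
P("tip top",onz("top",t3(362,460),.145));P("tip side",onz("side",s3(121,148),.145))
P("peg root top",onz("top",t3(358,205),.145));P("bartop side",onz("side",s3(313,75),.151));P("bartop top",onz("top",t3(358,172),.151))
P("gate track",W(-.14,-.06)); P("bar top",onz("top",t4(178,311),.132)); 
P("barcorners side",[onz("side",s4(*p),.132) for p in[(85,95),(195,45),(215,60),(105,108)]])
P("eye side",onz("side",s4(163,187),.083))
P("knob top",onz("top",t4(447,268),.086)); P("knob side",onz("side",s4(282,310),.086))
P("expected knob",W(-.14,-.06-.0025-.04-.025))
E
python3 meas.py; sed -i 's/^/#/;' /dev/null
```

```text
bolts top [[ 698.4  -50.6]
 [ 699.1 -119. ]
 [ 639.2 -119.5]
 [ 638.3  -51.5]]
centre [668.8 -85.2]
yaw x 0.012427434621496678 yaw y 0.01235014620886643
bolts side [[ 637.7  -50.8]
 [ 638.3 -118.7]
 [ 698.3 -117.8]]
centre side [668.  -84.3]
yaw 0.014940186763667401
tip top [605.3 -85.6 145. ]
tip side [605.1 -86.  145. ]
peg root top [662.6 -85.6 145. ]
bartop side [668.2 -85.1 151. ]
bartop top [668.6 -85.2 151. ]
gate track [453.7 -40.2   0. ]
bar top [453.1 -39.9 132. ]
barcorners side [[432.1 -42.1 132. ]
 [472.  -33.2 132. ]
 [475.7 -42.7 132. ]
 [436.2 -50.4 132. ]]
eye side [453.9 -43.2  83. ]
knob top [ 468.5 -116.3   86. ]
knob side [ 471.  -112.9   86. ]
expected knob [ 468.1 -106.1    0. ]sed: couldn't edit /dev/null: not a regular file
```

```bash
cat > plan.py <<'E'
from h import *
from scipy.spatial.transform import Rotation as R
q=np.load("track.npy"); c,s=np.cos(q[2]),np.sin(q[2])
W=lambda x,y,z=0:np.array([q[0]+c*x-s*y,q[1]+s*x+c*y,z])
TY=q[2]+np.pi/2
def rel(targets):
    """targets: (pinch xyz world, yaw of tool y deg) -> shift/turn in tool axes now"""
    o=manip.get_obs(); p=np.array(o['position']); r=R.from_quat(o['ee_rot'])
    y=r.as_matrix()[:,1]; print("t",round(o['clock'],2),"tcp",np.round(p,4),"yawY",round(np.degrees(np.arctan2(y[1],y[0])),2),"z",np.round(r.as_matrix()[:,2],4),"F",np.round(o['ft_force'],1),"w",round(o['grip_width'],3),"j",np.round(o['joint_pos'],2))
    for (P,yw) in targets:
        yw=np.radians(yw); ya=np.array([np.cos(yw),np.sin(yw),0]); za=np.array([0,0,-1.])
        M=R.from_matrix(np.stack([np.cross(ya,za),ya,za],1)); t=np.array(P)+[0,0,-manip.pinch_z]
        print(np.round(np.r_[r.inv().apply(t-p),(r.inv()*M).as_rotvec()],4).tolist())
E
python3 - <<'E'
from plan import *
g=np.array([.4534,-.0401,0]); d=np.degrees(TY)
print(d)
rel([(g+[0,0,.22],d),(g+[0,0,.165],d),(g+[0,0,.122],d)])
E
```

```text
102.30561443847655
t 0.1 tcp [0.2052 0.59   0.2306] yawY 70.82 z [-4.0e-04 -1.2e-03 -1.0e+00] F [ 0.5  0.5 -0.4] w 1.001 j [-1.26  0.33 -0.06  1.46  0.02  1.35 -0.09]
[-0.4414, -0.5135, 0.03, -0.0012, -0.0003, -0.5495]
[-0.4414, -0.5135, 0.085, -0.0012, -0.0003, -0.5495]
[-0.4414, -0.5134, 0.128, -0.0012, -0.0003, -0.5495]
```

```bash
python3 -m handwheel '[[[-0.05,-0.058,0.01,0,0,-0.1,0.05],[-0.1,-0.116,0.02,0,0,-0.2,0.05],[-0.15,-0.175,0.02,0,0,-0.3,0.05],[-0.2,-0.233,0.02,0,0,-0.4,0.05],[-0.24,-0.28,0.03,0,0,-0.5,0.05],[-0.28,-0.326,0.03,0,0,-0.55,0.05],[-0.32,-0.372,0.03,0,0,-0.55,0.05],[-0.36,-0.419,0.03,0,0,-0.55,0.05]]]' 40
python3 - <<'E'
from plan import *
g=np.array([.4534,-.0401,0]); d=np.degrees(TY)
rel([(g+[0,0,.22],d),(g+[0,0,.165],d),(g+[0,0,.122],d)])
E
```

```text
clock: 1.1
position: [0.3882, 0.1243, 0.2017]
ee_rot: [-0.107, 0.994, 0.0, 0.0]
ft_force: [1.6, 0.5, 1.1]
grip_width: 0.582
t 1.1 tcp [0.3882 0.1243 0.2017] yawY 102.34 z [ 0.e+00  4.e-04 -1.e+00] F [1.6 0.5 1.1] w 0.582 j [-0.75 -0.16  0.3   2.05  0.05  1.25  1.32]
[-0.0285, -0.1746, 0.0003, 0.0004, 0.0001, 0.0005]
[-0.0285, -0.1746, 0.0553, 0.0004, 0.0001, 0.0005]
[-0.0285, -0.1746, 0.0983, 0.0004, 0.0001, 0.0005]
```

```bash
python3 -m handwheel '[[[0,0,0,0,0,0,0.05]]]'
python3 - <<'E'
from plan import *
g=np.array([.4534,-.0401,0]); d=np.degrees(TY)
rel([(g+[0,0,.22],d),(g+[0,0,.165],d),(g+[0,0,.122],d)])
E
```

```text
clock: 1.23
position: [0.389, 0.1224, 0.2018]
ee_rot: [-0.104, 0.995, 0.0, -0.0]
ft_force: [-0.2, 1.3, 0.8]
grip_width: 0.583
t 1.23 tcp [0.389  0.1224 0.2018] yawY 101.92 z [-0.e+00  2.e-04 -1.e+00] F [-0.2  1.3  0.8] w 0.583 j [-0.75 -0.16  0.3   2.04  0.05  1.25  1.32]
[-0.0294, -0.1723, 0.0004, 0.0002, 0.0, -0.0068]
[-0.0294, -0.1723, 0.0554, 0.0002, 0.0, -0.0068]
[-0.0294, -0.1723, 0.0984, 0.0002, 0.0, -0.0068]
```

```bash
python3 -m handwheel '[[[-0.008,-0.045,0,0,0,-0.007,0.045],[-0.016,-0.09,0,0,0,-0.007,0.04],[-0.023,-0.135,0,0,0,-0.007,0.04],[-0.0294,-0.1723,0,0,0,-0.007,0.04],[-0.0294,-0.1723,0,0,0,-0.007,0.04],[-0.0294,-0.1723,0.03,0,0,-0.007,0.04],[-0.0294,-0.1723,0.05,0,0,-0.007,0.04],[-0.0294,-0.1723,0.055,0,0,-0.007,0.04]]]'
python3 - <<'E'
from plan import *
g=np.array([.4534,-.0401,0]); d=np.degrees(TY)
rel([(g+[0,0,.122],d)])
cv2.imwrite("pics/a.png",manip.camera("top"));crop("top","pics/a.png",225,195,120,90,6.6,"pics/a1.png")
cv2.imwrite("pics/b.png",manip.camera("side"));crop("side","pics/b.png",150,120,150,180,3.3,"pics/b1.png")
E
```

```text
clock: 2.22
position: [0.4526, -0.0344, 0.1457]
ee_rot: [-0.112, 0.994, 0.0, -0.001]
ft_force: [-0.8, -0.5, -0.5]
grip_width: 0.47
t 2.23 tcp [ 0.4526 -0.0344  0.1457] yawY 102.83 z [-2.4e-03 -2.0e-04 -1.0e+00] F [-0.8 -0.5 -0.5] w 0.47 j [-0.59  0.01  0.57  2.03 -0.    1.11  1.78]
[0.0004, -0.0058, 0.0424, 0.0003, -0.0024, 0.0091]
```

View pics/b1.png

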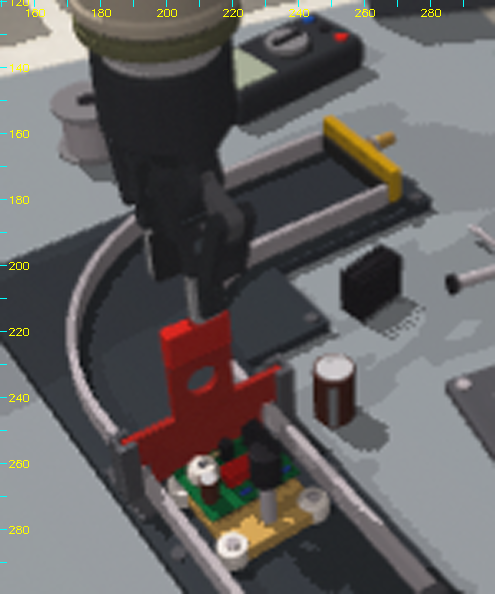

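View pics/a1.png

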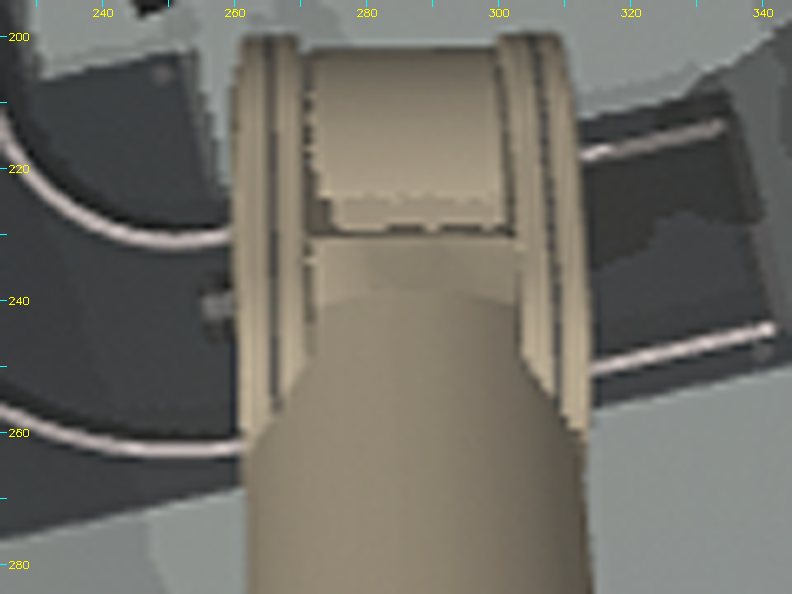

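The side view shows the open fingers straddling above the grip bar (bar ~(197,215)), about 6 mm short along the track. I'll correct this, descend and grip.

```bash
python3 -m handwheel '[[[0,-0.0055,0.005,0,0,0.007,0.04],[0,-0.0055,0.025,0,0,0.007,0.04],[0,-0.0055,0.0424,0,0,0.007,0.04],[0,-0.0055,0.0424,0,0,0.007,0.04]]]'
python3 - <<'E'
from plan import *
g=np.array([.4534,-.0401,0]); d=np.degrees(TY)
rel([(g+[0,0,.122],d)])
E
```

```text
clock: 2.82
position: [0.4542, -0.0413, 0.1039]
ee_rot: [-0.107, 0.994, -0.0, -0.001]
ft_force: [-0.6, 0.3, 0.5]
grip_width: 0.467
t 2.83 tcp [ 0.4542 -0.0413  0.1039] yawY 102.3 z [-1.4e-03 -4.0e-04 -1.0e+00] F [-0.6  0.3  0.5] w 0.467 j [-0.57  0.07  0.59  2.07 -0.05  1.01  1.83]
[0.0006, 0.0013, 0.0006, -0.0001, -0.0015, -0.0001]
```

```bash
python3 -m handwheel '[[[0.0005,0.001,0,0,0,0,0],[0.0005,0.001,0,0,0,0,0],[0.0005,0.001,0,0,0,0,0],[0.0005,0.001,0,0,0,0,0]]]' 50
python3 - <<'E'
from plan import *
rel([])
cv2.imwrite("pics/b2.png",manip.camera("side"));crop("side","pics/b2.png",150,120,150,180,3.3,"pics/b3.png")
E
```

```text
clock: 3.32
position: [0.4548, -0.0401, 0.1054]
ee_rot: [-0.107, 0.994, 0.0, 0.001]
ft_force: [-0.4, -0.9, 7.0]
grip_width: 0.128
t 3.33 tcp [ 0.4548 -0.0401  0.1054] yawY 102.33 z [ 1.8e-03  6.0e-04 -1.0e+00] F [-0.4 -0.9  7. ] w 0.128 j [-0.57  0.07  0.58  2.07 -0.05  1.01  1.82]
```

View pics/b3.png

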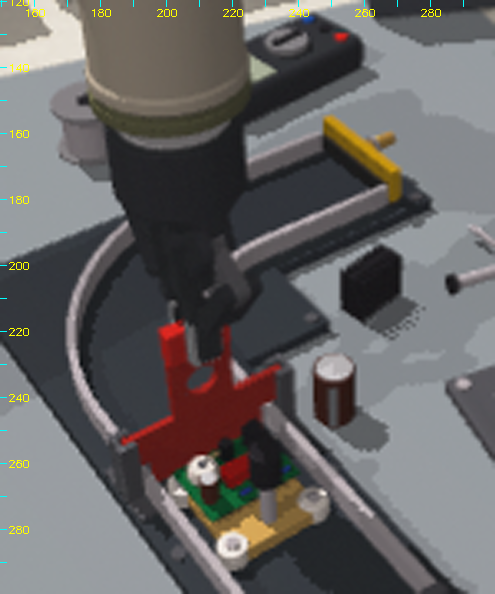

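```bash
python3 -m handwheel '[[[0,0,-0.01,0,0,0,0],[0,0,-0.03,0,0,0,0],[0,0,-0.055,0,0,0,0],[0,0,-0.08,0,0,0,0],[0,0,-0.085,0,0,0,0],[0,0,-0.085,0,0,0,0]]]' 60
python3 - <<'E'
from plan import *
st=np.array([.6685,-.085]); 
rel([((.50,-.06,.19+.0187),0.7+50),((.55,-.085,.19+.0187),.7)])
E
```

```text
clock: 4.12
position: [0.4538, -0.0401, 0.1892]
ee_rot: [-0.107, 0.994, 0.0, 0.0]
ft_force: [-0.3, 0.5, -1.9]
grip_width: 0.128
t 4.12 tcp [ 0.4538 -0.0401  0.1892] yawY 102.34 z [-0.e+00  3.e-04 -1.e+00] F [-0.3  0.5 -1.9] w 0.128 j [-0.59 -0.05  0.57  1.97  0.03  1.21  1.76]
[-0.0408, -0.0293, -0.0009, 0.0003, -0.0001, 0.9012]
[-0.0843, -0.0645, -0.0009, 0.0002, -0.0002, 1.7739]
```

```bash
python3 -m handwheel '[[[-0.01,-0.007,0,0,0,0.17,0],[-0.02,-0.014,0,0,0,0.34,0],[-0.03,-0.022,0,0,0,0.52,0],[-0.04,-0.029,0,0,0,0.7,0],[-0.045,-0.034,0,0,0,0.88,0],[-0.05,-0.038,0,0,0,1.06,0],[-0.06,-0.046,0,0,0,1.24,0],[-0.07,-0.054,0,0,0,1.42,0]]]'
python3 -m handwheel '[[[0,0,0,0,0,0.17,0],[0,0,0,0,0,0.33,0],[0,0,0,0,0,0.33,0]]]'
python3 - <<'E'
from plan import *
rel([((.58,-.086,.1674+.0187),.7)])
for n in("top","side"): cv2.imwrite(f"pics/c{n}.png",manip.camera(n))
crop("side","pics/cside.png",180,120,160,180,3.3,"pics/c1.png")
crop("top","pics/ctop.png",240,140,120,90,6.6,"pics/c2.png")
E
```

```text
clock: 5.12
position: [0.5336, -0.078, 0.1881]
ee_rot: [0.569, 0.822, -0.001, -0.001]
ft_force: [0.4, 0.4, -1.2]
grip_width: 0.13
clock: 5.5
position: [0.5334, -0.0779, 0.1882]
ee_rot: [0.694, 0.72, -0.001, -0.001]
ft_force: [0.0, 0.2, -1.6]
grip_width: 0.128
t 5.5 tcp [ 0.5334 -0.0779  0.1882] yawY 2.12 z [-1.9e-03 -5.0e-04 -1.0e+00] F [ 0.   0.2 -1.6] w 0.128 j [-0.59  0.2   0.73  1.78 -0.14  1.22  0.22]
[-0.0098, 0.0463, 0.0208, -0.0019, 0.0004, 0.0248]
```

View pics/c1.png

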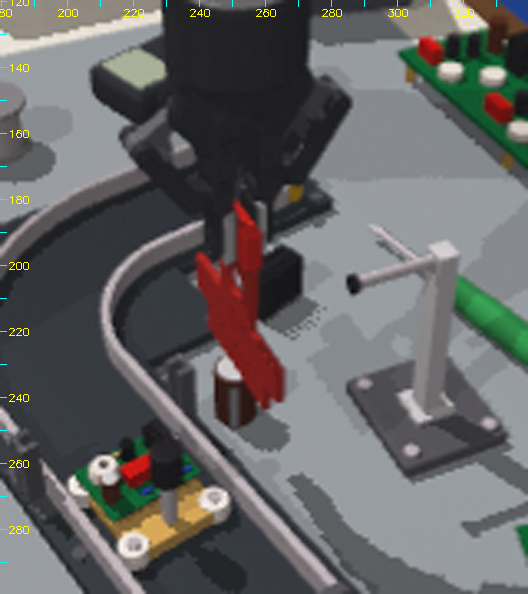

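View pics/c2.png

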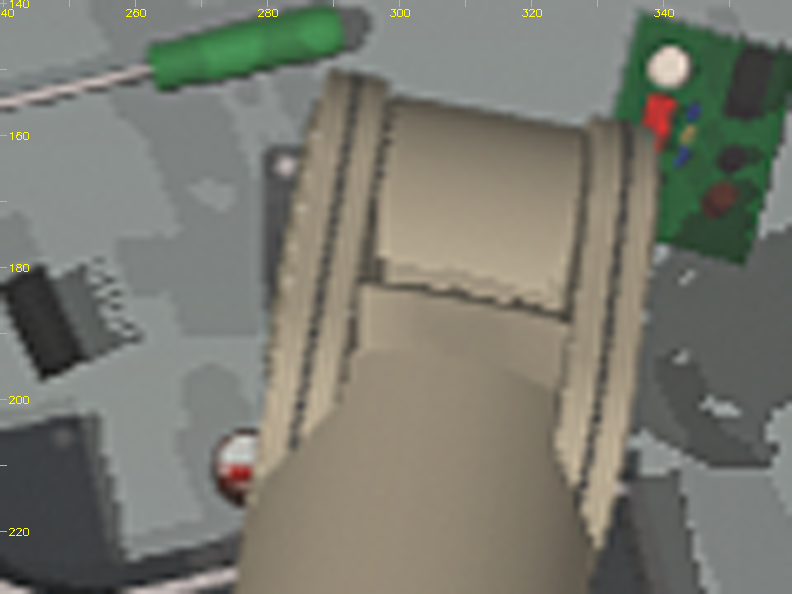

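The side view shows the blade held upright (wing edges at ~(242,198) and (262,242)), clear of everything. I'll overlay the predicted outline to check how it sits in the grip.

```bash
cat > ov.py <<'E'
from plan import *
import sys
def outline(off=0,dz=0.0136,tilt=0):
    o=manip.get_obs(); r=R.from_quat(o['ee_rot']).as_matrix(); p=np.array(o['position'])
    # blade frame: width along tool x, z up=-tool z ; bar centre at tcp -dz*toolz
    pr=[]
    def pt(w,h,t=0):
        a=h-.107; return p+r[:,0]*(off+w)+r[:,1]*t-r[:,2]*(dz+a)
    V=[(-.041,0),(.041,0),(.041,.022),(.058,.022),(.058,.048),(.022,.048),(.022,.12),(-.022,.12),(-.022,.048),(-.058,.048),(-.058,.022),(-.041,.022),(-.041,0)]
    for a,b in zip(V[:-1],V[1:]):
        for k in np.linspace(0,1,12): pr.append(pt(a[0]+(b[0]-a[0])*k,a[1]+(b[1]-a[1])*k))
    for t in np.linspace(0,6.28,20): pr.append(pt(.011*np.cos(t),.071+.011*np.sin(t)))
    return pr
E
python3 - <<'E'
from ov import *
crop("side","pics/cside.png",225,170,50,80,7.4,"pics/c3.png",pts=proj("side",outline(.0013)))
E
```

```text
(no output)
```

View pics/c3.png

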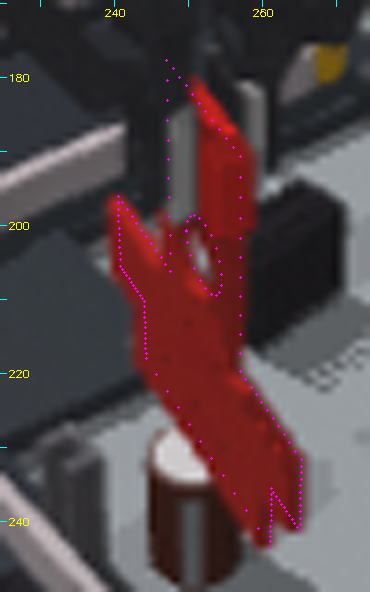

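```bash
python3 -m handwheel '[[[-0.003,0.01,0.0,0,0,0.025,0],[-0.006,0.025,0.01,0,0,0.025,0],[-0.011,0.044,0.0208,0,0,0.025,0],[-0.011,0.044,0.0208,0,0,0.025,0],[-0.011,0.044,0.0208,0,0,0.025,0]]]'
python3 - <<'E'
from ov import *
rel([((.6,-.087,.1674+.0187),.7),((.634,-.087,.1674+.0187),.7)])
for n in("top","side"): cv2.imwrite(f"pics/d{n}.png",manip.camera(n))
st=np.array([.6685,-.085]);u=np.array([np.cos(.0125),np.sin(.0125)])
pg=[np.r_[st-u*t,.145] for t in np.linspace(.007,.065,20)]
crop("side","pics/dside.png",250,150,90,110,5.4,"pics/d1.png",pts=proj("side",outline(.0013)+pg))
E
```

```text
clock: 6.22
position: [0.5782, -0.0876, 0.1687]
ee_rot: [0.703, 0.711, -0.0, -0.0]
ft_force: [-0.8, -0.2, -1.0]
grip_width: 0.126
t 6.22 tcp [ 0.5782 -0.0876  0.1687] yawY 0.62 z [-3.e-04 -3.e-04 -1.e+00] F [-0.8 -0.2 -1. ] w 0.126 j [-0.52  0.34  0.72  1.69 -0.24  1.21  0.27]
[0.0004, 0.0218, 0.0013, -0.0003, 0.0003, -0.0013]
[0.0, 0.0558, 0.0013, -0.0003, 0.0003, -0.0013]
```

View pics/d1.png

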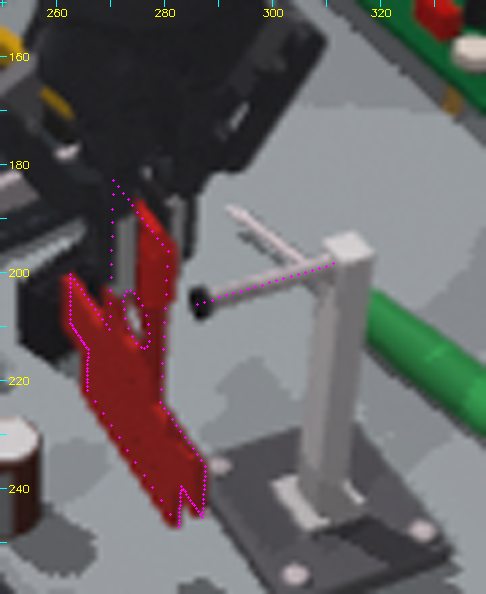

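The overlay matches the blade and the peg to about 1 px (eye ~(274,209), cap ~(287,205)). I'll thread the eye onto the peg now, watching the force.

```bash
python3 -m handwheel '[[[0,0.01,0.001,0,0,0,0],[0,0.02,0.001,0,0,0,0],[0,0.03,0.001,0,0,0,0],[0,0.036,0.001,0,0,0,0],[0,0.036,0.001,0,0,0,0]]]'
python3 - <<'E'
from ov import *
rel([((.634,-.087,.1674+.0187),.7)])
for n in("side",): cv2.imwrite(f"pics/e{n}.png",manip.camera(n))
crop("side","pics/eside.png",250,150,90,110,5.4,"pics/e1.png")
E
```

```text
clock: 6.95
position: [0.6146, -0.0871, 0.1674]
ee_rot: [0.703, 0.711, -0.0, 0.0]
ft_force: [0.3, 0.3, -0.8]
grip_width: 0.126
t 6.95 tcp [ 0.6146 -0.0871  0.1674] yawY 0.63 z [-3.e-04 -4.e-04 -1.e+00] F [ 0.3  0.3 -0.8] w 0.126 j [-0.47  0.43  0.71  1.59 -0.29  1.23  0.3 ]
[-0.0001, 0.0194, -0.0, -0.0003, 0.0004, -0.0012]
```

View pics/e1.png

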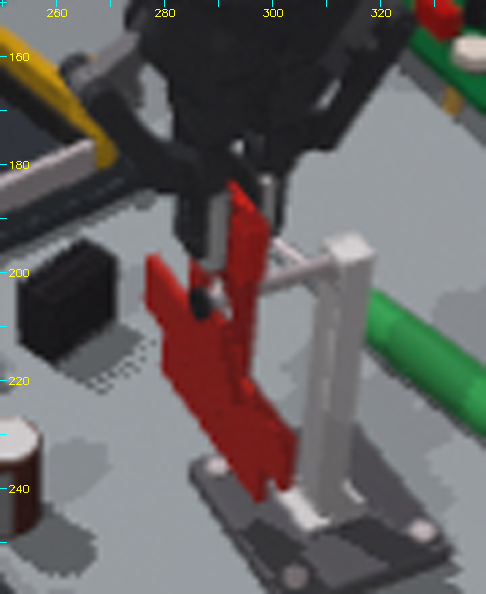

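The cap (287,205) now shows in front of the blade, so the eye is threaded. I'll go on to mid-peg, lower 7 mm and release.

```bash
python3 -m handwheel '[[[0,0.01,0,0,0,0,0],[0,0.019,0,0,0,0,0],[0,0.019,0.003,0,0,0,0],[0,0.019,0.0065,0,0,0,0],[0,0.019,0.0065,0,0,0,0]]]'
python3 -m handwheel '[[[0,0,0,0,0,0,0.012],[0,0,0,0,0,0,0.016],[0,0,-0.001,0,0,0,0.022],[0,0,-0.001,0,0,0,0.03],[0,0,-0.001,0,0,0,0.03]]]'
python3 - <<'E'
from ov import *
rel([((.634,-.087,.1674+.0187),.7)])
for n in("side",): cv2.imwrite(f"pics/f{n}.png",manip.camera(n))
crop("side","pics/fside.png",250,150,90,110,5.4,"pics/f1.png")
E
```

```text
clock: 7.62
position: [0.633, -0.0868, 0.1608]
ee_rot: [0.703, 0.711, -0.0, -0.0]
ft_force: [0.3, -0.7, -1.5]
grip_width: 0.129
clock: 8.25
position: [0.6333, -0.0867, 0.1622]
ee_rot: [0.703, 0.711, 0.0, 0.0]
ft_force: [0.6, 0.5, -0.3]
grip_width: 0.352
t 8.25 tcp [ 0.6333 -0.0867  0.1622] yawY 0.63 z [ 1.e-04  1.e-04 -1.e+00] F [ 0.6  0.5 -0.3] w 0.352 j [-0.45  0.47  0.7   1.54 -0.32  1.24  0.3 ]
[-0.0003, 0.0007, -0.0052, 0.0001, -0.0001, -0.0012]
```

View pics/f1.png

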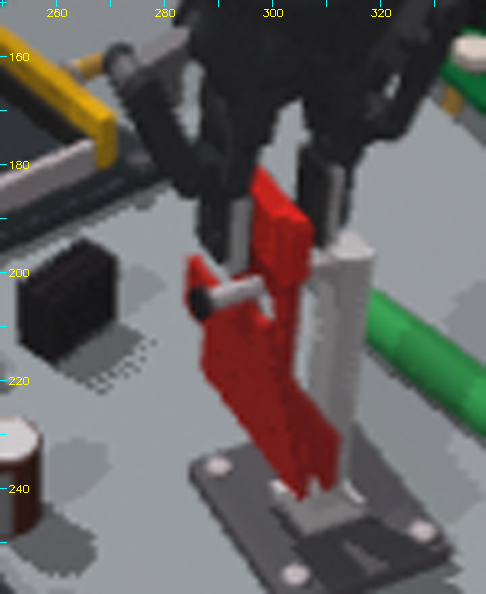

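The blade hangs on the peg and both fingers are clear of the bar. I'll back straight up, then look at the blade and the carrier.

```bash
python3 -m handwheel '[[[0,0,-0.015,0,0,0,0.03],[0,0,-0.04,0,0,0,0.03],[0,0,-0.07,0,0,0,0.03],[0,0.0,-0.08,0,0,0,0.035],[0,-0.03,-0.08,0,0,0,0.04],[0,-0.06,-0.08,0,0,0,0.04],[0,-0.06,-0.08,0,0,0,0.04]]]'
python3 - <<'E'
from ov import *
rel([])
for n in("top","side"): cv2.imwrite(f"pics/g{n}.png",manip.camera(n))
crop("side","pics/gside.png",170,160,170,150,3.9,"pics/g1.png")
crop("top","pics/gtop.png",265,150,90,110,5.4,"pics/g2.png")
E
```

```text
clock: 9.18
position: [0.5719, -0.0877, 0.2424]
ee_rot: [0.703, 0.711, 0.001, -0.001]
ft_force: [0.3, 0.0, -0.7]
grip_width: 0.465
t 9.18 tcp [ 0.5719 -0.0877  0.2424] yawY 0.59 z [-0.      0.0015 -1.    ] F [ 0.3  0.  -0.7] w 0.465 j [-0.55  0.26  0.75  1.61 -0.18  1.34  0.24]
```

View pics/g1.png

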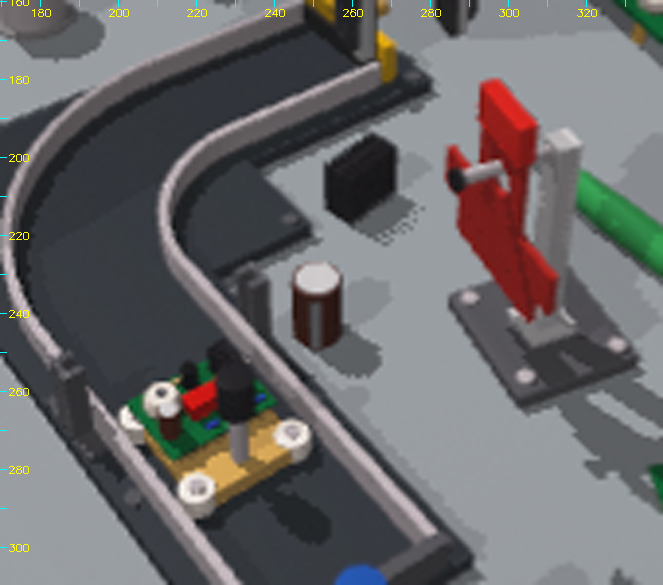

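View pics/g2.png

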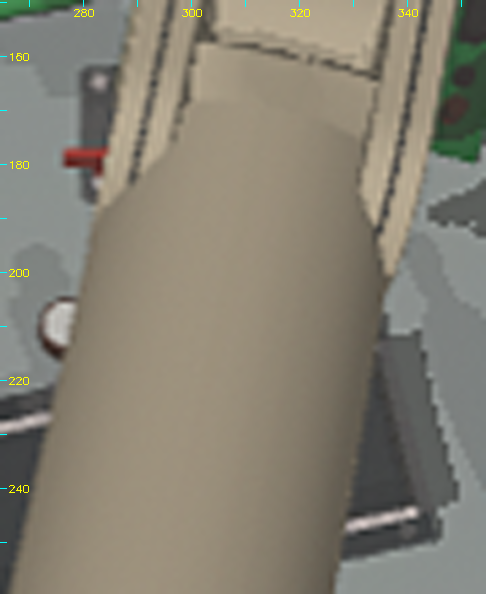

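```bash
python3 - <<'E'
from meas import *
def tri(a,b):
    (o1,v1),(o2,v2)=ray("top",a),ray("side",b)
    A=np.zeros((3,3));B=np.zeros(3)
    for o,v in((o1,v1),(o2,v2)):
        v=v/np.linalg.norm(v);M=np.eye(3)-np.outer(v,v);A+=M;B+=M@o
    return np.linalg.solve(A,B)
def loc(p): d=p[:2]-q[:2]; return np.array([c*d[0]+s*d[1],-s*d[0]+c*d[1]])
print('--')
a=tri(t4(418,177),s4(372,412)); b=tri(t4(466,379),s4(219,497)); k=tri(t4(440,266),s4(281,315))
for n,p in(("r",a),("l",b),("knob",k)): P(n,p);P(" loc",loc(p))
d=loc(a)-loc(b); print("heading off deg",np.degrees(np.arctan2(d[1],d[0])))
P("mid rear",loc((a+b)/2)); P("knob pred world",W(*(loc((a+b)/2)+[0,.005])))
E
```

```text
bolts top [[ 698.4  -50.6]
 [ 699.1 -119. ]
 [ 639.2 -119.5]
 [ 638.3  -51.5]]
centre [668.8 -85.2]
yaw x 0.012427434621496678 yaw y 0.01235014620886643
bolts side [[ 637.7  -50.8]
 [ 638.3 -118.7]
 [ 698.3 -117.8]]
centre side [668.  -84.3]
yaw 0.014940186763667401
tip top [605.3 -85.6 145. ]
tip side [605.1 -86.  145. ]
peg root top [662.6 -85.6 145. ]
bartop side [668.2 -85.1 151. ]
bartop top [668.6 -85.2 151. ]
gate track [453.7 -40.2   0. ]
bar top [453.1 -39.9 132. ]
barcorners side [[432.1 -42.1 132. ]
 [472.  -33.2 132. ]
 [475.7 -42.7 132. ]
 [436.2 -50.4 132. ]]
eye side [453.9 -43.2  83. ]
knob top [ 468.5 -116.3   86. ]
knob side [ 471.  -112.9   86. ]
expected knob [ 468.1 -106.1    0. ]
--
r [ 499.9 -114.4   24.7]
 loc [-110.7 -142.4]
l [ 441.3 -127.4   24.5]
 loc [-170.7 -142.6]
knob [ 469.5 -114.5   85.8]
 loc [-140.4 -136. ]
heading off deg 0.19567763568748453
mid rear [-140.7 -142.5]
knob pred world [ 469.6 -116.     0. ]
```

Rollers and knob triangulate consistently: knob at track (-140.5, -137) mm, heading 0.2° off straight. The blade hangs upright behind the cap at (256,205). Next I'll grip the knob with the jaws across the track.

```bash
python3 - <<'E'
from plan import *
k=W(-.1405,-.137)
rel([(k+[0,0,.15],np.degrees(q[2])),(k+[0,0,.076],np.degrees(q[2]))])
E
```

```text
t 9.28 tcp [ 0.5736 -0.087   0.2423] yawY 0.66 z [ 6.e-04  7.e-04 -1.e+00] F [-0.   0.9 -0. ] w 0.47 j [-0.55  0.27  0.75  1.6  -0.19  1.34  0.24]
[-0.0274, -0.1043, 0.111, 0.0007, -0.0006, -0.2032]
[-0.0274, -0.1044, 0.185, 0.0007, -0.0006, -0.2032]
```

```bash
python3 -m handwheel '[[[-0.008,-0.03,0.01,0,0,-0.06,0.04],[-0.016,-0.06,0.03,0,0,-0.13,0.04],[-0.024,-0.09,0.06,0,0,-0.203,0.04],[-0.0274,-0.1044,0.09,0,0,-0.203,0.045],[-0.0274,-0.1044,0.11,0,0,-0.203,0.045],[-0.0274,-0.1044,0.11,0,0,-0.203,0.045]]]'
python3 - <<'E'
from plan import *
k=W(-.1405,-.137)
rel([(k+[0,0,.076],np.degrees(q[2]))])
cv2.imwrite("pics/i.png",manip.camera("side"));crop("side","pics/i.png",170,160,150,150,3.9,"pics/i1.png")
E
```

```text
clock: 10.02
position: [0.4689, -0.116, 0.1312]
ee_rot: [0.628, 0.779, -0.001, -0.001]
ft_force: [-0.5, -0.9, -0.4]
grip_width: 0.527
t 10.03 tcp [ 0.4689 -0.116   0.1312] yawY 12.25 z [-2.4e-03 -8.0e-04 -1.0e+00] F [-0.5 -0.9 -0.4] w 0.527 j [-0.55  0.11  0.75  1.98 -0.08  1.08  0.45]
[0.0003, 0.001, 0.0739, -0.0025, 0.0003, -0.001]
```

View pics/i1.png

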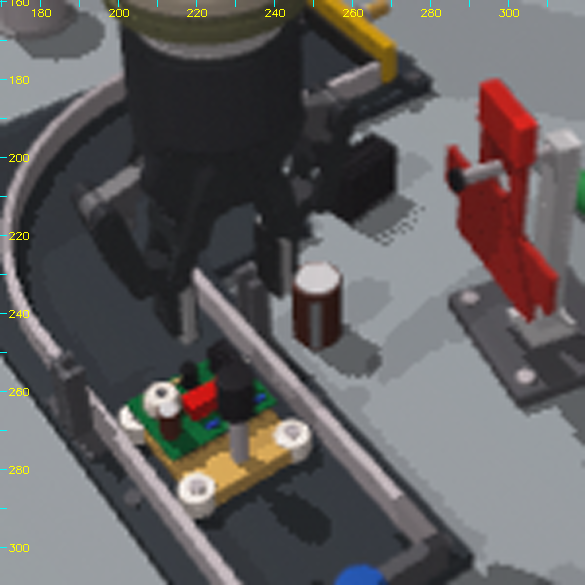

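The fingers straddle the knob in line, so I'll descend and grip.

```bash
python3 -m handwheel '[[[0,0.001,0.03,0,0,0,0.04],[0,0.001,0.06,0,0,0,0.04],[0,0.001,0.074,0,0,0,0.04],[0,0.001,0.074,0,0,0,0.04],[0,0.001,0.074,0,0,0,0.01],[0,0.001,0.074,0,0,0,0.01],[0,0.001,0.074,0,0,0,0.01],[0,0.001,0.074,0,0,0,0.01]]]' 40
python3 - <<'E'
from plan import *
k=W(-.1405,-.137)
rel([(k+[0,0,.076],np.degrees(q[2]))])
cv2.imwrite("pics/j.png",manip.camera("side"));crop("side","pics/j.png",170,160,150,150,3.9,"pics/j1.png")
E
```

```text
clock: 11.08
position: [0.4712, -0.1159, 0.0593]
ee_rot: [0.628, 0.779, 0.001, 0.001]
ft_force: [-1.3, 0.1, 6.9]
grip_width: 0.217
t 11.07 tcp [ 0.4712 -0.1159  0.0593] yawY 12.26 z [ 2.1e-03  3.0e-04 -1.0e+00] F [-1.3  0.1  6.9] w 0.217 j [-0.51  0.24  0.73  2.04 -0.2   0.92  0.54]
[0.0007, -0.0014, 0.002, 0.0022, 0.0001, -0.0008]
```

View pics/j1.png

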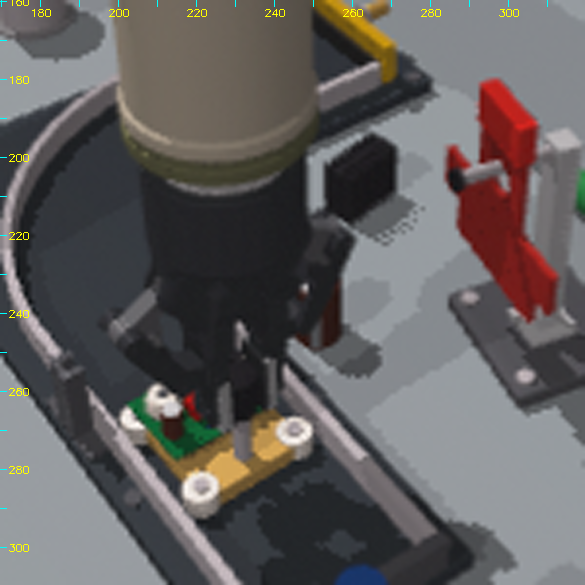

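The knob is gripped at a width of about 18.5 mm with 7 N down-force, which I'll relieve slightly. Next I push along the entry straight.

```bash
python3 -m handwheel '[[[0.003,0,-0.0015,0,0,0,0.01],[0.012,0,-0.0015,0,0,0,0.01],[0.024,0,-0.0015,0,0,0,0.01],[0.036,0,-0.0015,0,0,0,0.01],[0.048,0,-0.0015,0,0,0,0.01],[0.06,0,-0.0015,0,0,0,0.01],[0.07,0,-0.0015,0,0,0,0.01],[0.07,0,-0.0015,0,0,0,0.01]]]' 50
python3 - <<'E'
from plan import *
p=np.array(manip.get_obs()['position'][:2])-q[:2]
print("loc tcp",np.round([c*p[0]+s*p[1],-s*p[0]+c*p[1]],4))
k=W(-.139,-.025)
rel([(k+[0,0,.078],np.degrees(q[2]))])
cv2.imwrite("pics/k.png",manip.camera("side"));crop("side","pics/k.png",150,160,150,150,3.9,"pics/k1.png")
E
```

```text
clock: 12.12
position: [0.4552, -0.0464, 0.0596]
ee_rot: [0.627, 0.779, 0.0, -0.0]
ft_force: [1.9, 0.5, -2.8]
grip_width: 0.22
loc tcp [-0.1399 -0.0664]
t 12.12 tcp [ 0.4552 -0.0464  0.0596] yawY 12.34 z [-2.e-04  5.e-04 -1.e+00] F [ 1.9  0.5 -2.8] w 0.22 j [-0.64  0.17  0.7   2.11 -0.14  0.91  0.35]
[0.0414, 0.0009, 0.0003, -0.0001, -0.0005, 0.0006]
```

View pics/k1.png

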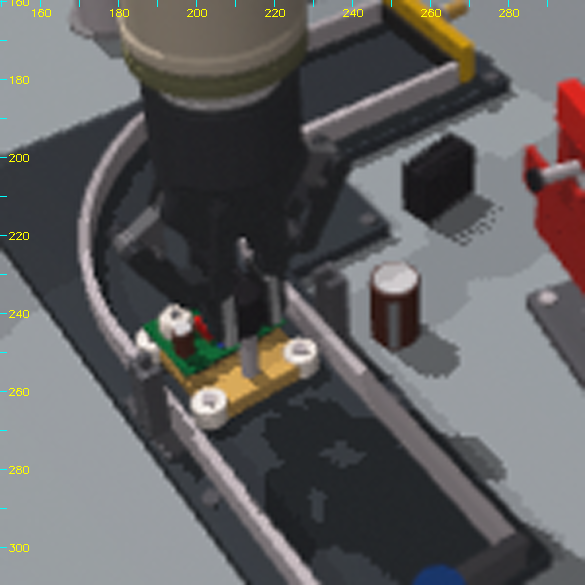

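The carrier came along straight and flat. Now I compute knob waypoints for the bend.

```bash
cat > bend.py <<'E'
from plan import *
import sys
def run(ss,z=.0777):
    """ss: path positions of carrier centre, m past bend_in (neg = before), in arc of .138"""
    T=[]
    for S in ss:
        r=.138;L=r*np.pi/2
        if S<0: C=np.array([-.1395,S]);ph=0
        elif S<L: ph=S/r; C=np.array([-r*np.cos(ph),r*np.sin(ph)])
        else: ph=np.pi/2; C=np.array([S-L,.139])
        k=C-.025*np.array([np.sin(ph),np.cos(ph)])
        T.append((W(*k)+[0,0,z],np.degrees(q[2]-ph)))
    o=manip.get_obs();p=np.array(o['position'][:2])-q[:2]; lx=np.array([c*p[0]+s*p[1],-s*p[0]+c*p[1]])
    y=R.from_quat(o['ee_rot']).as_matrix()[:,1]; ph=q[2]-np.arctan2(y[1],y[0]); C=lx+.025*np.array([np.sin(ph),np.cos(ph)])
    print("carrier C if held",np.round(C,4),"r",round(np.hypot(*C),4),"head",round(np.degrees(ph),1))
    rel(T)
E
python3 -c "
from bend import *
run([-.025,-.01,.005,.018,.03,.042,.054,.054])"
```

```text
carrier C if held [-0.1399 -0.042 ] r 0.1461 head 0.0
t 12.18 tcp [ 0.4553 -0.047   0.0596] yawY 12.3 z [ 0.e+00  2.e-04 -1.e+00] F [-0.3  0.2 -3.3] w 0.218 j [-0.64  0.17  0.7   2.11 -0.14  0.91  0.35]
[0.017, 0.0004, 0.0006, 0.0, -0.0002, -0.0]
[0.032, 0.0004, 0.0006, 0.0, -0.0002, -0.0]
[0.047, 0.0011, 0.0006, 0.0, -0.0002, 0.0362]
[0.0602, -0.0002, 0.0006, 0.0, -0.0002, 0.1304]
[0.0724, -0.0002, 0.0006, 0.0, -0.0002, 0.2174]
[0.0845, 0.0007, 0.0006, 0.0, -0.0002, 0.3043]
[0.0965, 0.0028, 0.0006, 0.0, -0.0002, 0.3913]
[0.0965, 0.0028, 0.0006, 0.0, -0.0002, 0.3913]
```

```bash
python3 -m handwheel '[[[0.014,0.0004,0.0006,0,0,0,0.01],[0.03,0.0004,0.0006,0,0,0,0.01],[0.045,0.001,0.0006,0,0,0.03,0.01],[0.0595,0,0.0006,0,0,0.125,0.01],[0.072,-0.0002,0.0006,0,0,0.215,0.01],[0.0845,0.0007,0.0006,0,0,0.304,0.01],[0.0965,0.0028,0.0006,0,0,0.391,0.01],[0.0965,0.0028,0.0006,0,0,0.391,0.01]]]'
python3 -c "
from bend import *
run([.066,.078,.09,.102,.114,.126,.138,.138])
cv2.imwrite('pics/l.png',manip.camera('side'));crop('side','pics/l.png',130,140,150,150,3.9,'pics/l1.png')"
```

```text
clock: 13.18
position: [0.4382, 0.048, 0.0594]
ee_rot: [0.766, 0.642, 0.001, 0.0]
ft_force: [-0.0, 0.4, 1.3]
grip_width: 0.218
carrier C if held [-0.1269  0.0526] r 0.1373 head 22.4
t 13.18 tcp [0.4382 0.048  0.0594] yawY -10.07 z [ 1.e-03  5.e-04 -1.e+00] F [-0.   0.4  1.3] w 0.218 j [-0.83  0.12  0.66  2.15 -0.09  0.9  -0.3 ]
[0.0119, -0.0023, 0.0004, 0.0009, -0.0007, 0.0877]
[0.024, -0.0029, 0.0004, 0.0008, -0.0008, 0.1747]
[0.0362, -0.0025, 0.0004, 0.0008, -0.0008, 0.2617]
[0.0483, -0.0009, 0.0004, 0.0008, -0.0008, 0.3486]
[0.0602, 0.0017, 0.0004, 0.0007, -0.0009, 0.4356]
[0.0719, 0.0053, 0.0004, 0.0007, -0.0009, 0.5225]
[0.0832, 0.0099, 0.0005, 0.0006, -0.0009, 0.6095]
[0.0832, 0.0099, 0.0005, 0.0006, -0.0009, 0.6095]
```

View pics/l1.png

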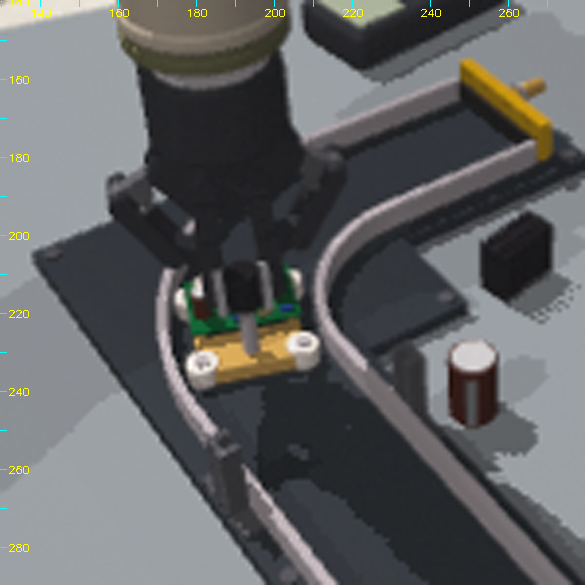

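The carrier is turning with the bend and side forces are near zero. Continuing.

```bash
python3 -m handwheel '[[[0.0119,-0.0023,0,0,0,0.088,0.01],[0.024,-0.0029,0,0,0,0.175,0.01],[0.0362,-0.0025,0,0,0,0.262,0.01],[0.0483,-0.0009,0,0,0,0.349,0.01],[0.0602,0.0017,0,0,0,0.436,0.01],[0.0719,0.0053,0,0,0,0.523,0.01],[0.0832,0.0099,0,0,0,0.61,0.01],[0.0832,0.0099,0,0,0,0.61,0.01]]]'
python3 -c "
from bend import *
run([.15,.162,.174,.186,.198,.21,.222,.234])
cv2.imwrite('pics/m.png',manip.camera('side'));crop('side','pics/m.png',130,140,150,150,3.9,'pics/m1.png')"
```

```text
clock: 14.22
position: [0.463, 0.1278, 0.0594]
ee_rot: [0.924, 0.383, 0.001, 0.0]
ft_force: [0.9, 1.4, 4.4]
grip_width: 0.213
carrier C if held [-0.0741  0.1156] r 0.1373 head 57.3
t 14.22 tcp [0.463  0.1278 0.0594] yawY -44.97 z [ 1.5e-03  2.0e-04 -1.0e+00] F [0.9 1.4 4.4] w 0.213 j [-0.96  0.22  0.66  2.05 -0.17  0.92 -1.  ]
[0.012, -0.0023, 0.0004, 0.0008, -0.0012, 0.0874]
[0.0241, -0.0029, 0.0004, 0.0007, -0.0013, 0.1743]
[0.0363, -0.0024, 0.0004, 0.0007, -0.0013, 0.2613]
[0.0484, -0.0009, 0.0005, 0.0006, -0.0013, 0.3482]
[0.0603, 0.0017, 0.0005, 0.0006, -0.0014, 0.4352]
[0.072, 0.0053, 0.0005, 0.0005, -0.0014, 0.5222]
[0.0833, 0.0097, 0.0005, 0.0005, -0.0014, 0.5712]
[0.0934, 0.0162, 0.0005, 0.0005, -0.0014, 0.5712]
```

View pics/m1.png

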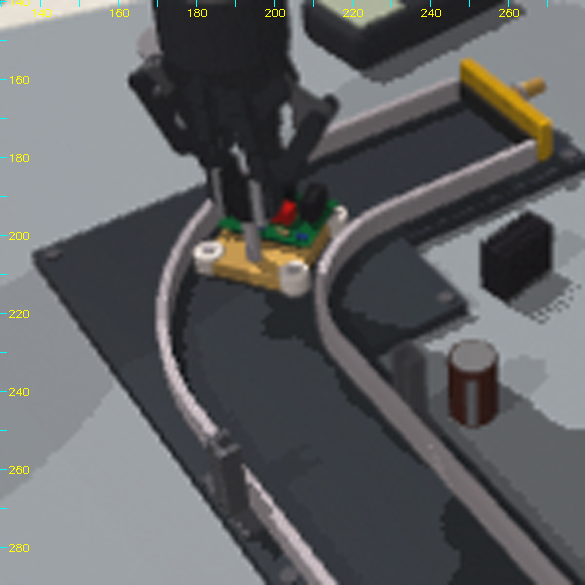

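```bash
cat > rear.py <<'E'
from bend import *
def rear(l,r,n="side",z=.0245):
    a=onz(n,l,z)[:2]-q[:2];b=onz(n,r,z)[:2]-q[:2]
    f=lambda d:np.array([c*d[0]+s*d[1],-s*d[0]+c*d[1]])
    a,b=f(a),f(b); d=(b-a); h=np.array([-d[1],d[0]])/np.linalg.norm(d)
    C=(a+b)/2+.03*h; print("sep",np.linalg.norm(d),"C",C,"r",np.hypot(*C),"head",np.degrees(np.arctan2(h[0],h[1])))
E
python3 -c "
from rear import *
rear((130+208/3.9-.5,140+250/3.9-.5),(130+293/3.9-.5,140+272/3.9-.5))"
```

```text
sep 0.06077433715880332 C [-0.07487241  0.11683643] r 0.13876825968444548 head 56.009943222343765
```

Seen centre and heading match the held estimate to about 1 mm and 1.3°. Fz is +4.4 N, so I'll ease the height up by 0.5 mm and continue.

```bash
python3 -m handwheel '[[[0.012,-0.002,-0.0005,0,0,0.095,0.01],[0.0241,-0.0026,-0.0005,0,0,0.19,0.01],[0.0363,-0.0022,-0.0005,0,0,0.28,0.01],[0.0484,-0.0008,-0.0005,0,0,0.365,0.01],[0.0603,0.0018,-0.0005,0,0,0.45,0.01],[0.072,0.0055,-0.0005,0,0,0.53,0.01],[0.0833,0.0099,-0.0005,0,0,0.575,0.01],[0.0833,0.0099,-0.0005,0,0,0.575,0.01]]]'
python3 -c "
from bend import *
run([.234,.246,.258,.27,.282,.29,.2968])
cv2.imwrite('pics/n.png',manip.camera('side'));crop('side','pics/n.png',150,130,150,120,4.5,'pics/n1.png')"
```

```text
clock: 15.28
position: [0.5286, 0.1792, 0.0594]
ee_rot: [0.994, 0.105, 0.0, 0.0]
ft_force: [0.5, 0.8, 0.4]
grip_width: 0.211
carrier C if held [0.0049 0.1383] r 0.1384 head 90.3
t 15.28 tcp [0.5286 0.1792 0.0594] yawY -77.96 z [ 6.e-04 -4.e-04 -1.e+00] F [0.5 0.8 0.4] w 0.211 j [-1.    0.42  0.71  1.86 -0.33  0.98 -1.51]
[0.0123, -0.0007, 0.0005, 0.0005, -0.0005, -0.0047]
[0.0243, -0.0007, 0.0005, 0.0005, -0.0005, -0.0047]
[0.0363, -0.0008, 0.0005, 0.0005, -0.0005, -0.0047]
[0.0483, -0.0008, 0.0005, 0.0005, -0.0005, -0.0047]
[0.0603, -0.0009, 0.0005, 0.0005, -0.0005, -0.0047]
[0.0683, -0.0009, 0.0005, 0.0005, -0.0005, -0.0047]
[0.0751, -0.001, 0.0005, 0.0005, -0.0005, -0.0047]
```

View pics/n1.png

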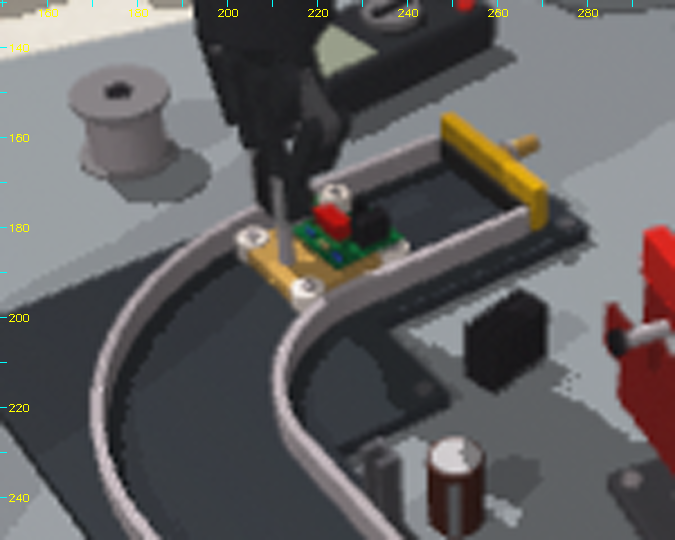

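The carrier is through the bend and straight (rear rollers (206,182), (218,194)), with the end stop 75 mm ahead. I'll push it home, slowing at the end.

```bash
python3 -m handwheel '[[[0.011,-0.0005,0,0,0,-0.003,0.01],[0.023,-0.0007,0,0,0,-0.004,0.01],[0.036,-0.0008,0,0,0,-0.004,0.01],[0.048,-0.0008,0,0,0,-0.004,0.01],[0.058,-0.0008,0,0,0,-0.004,0.01],[0.066,-0.0008,0,0,0,-0.004,0.01],[0.07,-0.0008,0,0,0,-0.004,0.01],[0.07,-0.0008,0,0,0,-0.004,0.01]]]'
python3 -c "
from bend import *
run([.2968])"
```

```text
clock: 16.32
position: [0.5966, 0.1948, 0.0595]
ee_rot: [0.994, 0.106, 0.0, 0.0]
ft_force: [0.3, -0.8, 0.3]
grip_width: 0.215
carrier C if held [0.0747 0.139 ] r 0.1578 head 90.1
t 16.32 tcp [0.5966 0.1948 0.0595] yawY -77.81 z [ 6.e-04 -0.e+00 -1.e+00] F [ 0.3 -0.8  0.3] w 0.215 j [-0.9   0.56  0.68  1.67 -0.39  1.05 -1.46]
[0.0053, 0.0001, 0.0005, 0.0001, -0.0006, -0.0021]
```

```bash
python3 -m handwheel '[[[0.002,0,0,0,0,0,0.01],[0.004,0,0,0,0,0,0.01],[0.006,0,0,0,0,0,0.01],[0.0075,0,0,0,0,0,0.01],[0.0075,0,0,0,0,0,0.01]]]'
python3 -c "
from bend import *
run([.2968])
cv2.imwrite('pics/o.png',manip.camera('side'));crop('side','pics/o.png',180,120,120,100,5.5,'pics/o1.png')"
```

```text
clock: 16.95
position: [0.6017, 0.1969, 0.0595]
ee_rot: [0.994, 0.106, -0.002, -0.001]
ft_force: [-10.6, 0.1, 9.6]
grip_width: 0.216
carrier C if held [0.0802 0.1401] r 0.1614 head 90.1
t 16.95 tcp [0.6017 0.1969 0.0595] yawY -77.79 z [-4.3e-03  8.0e-04 -1.0e+00] F [-10.6   0.1   9.6] w 0.216 j [-0.89  0.58  0.67  1.65 -0.4   1.06 -1.45]
[-0.0001, 0.0011, 0.0005, -0.0017, 0.004, -0.0016]
```

View pics/o1.png

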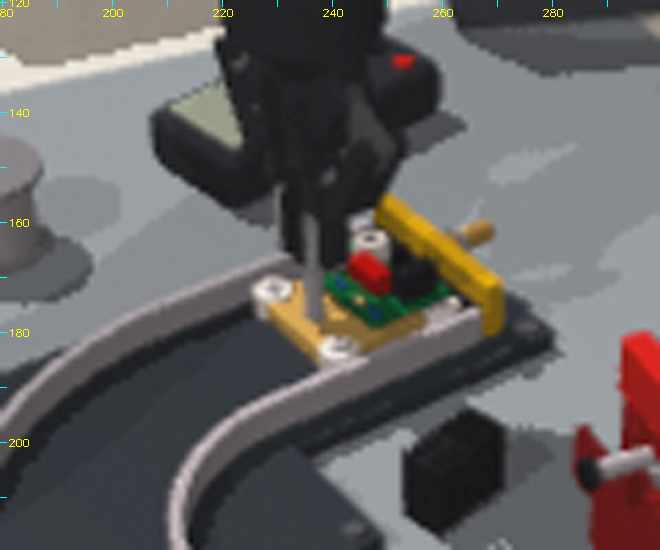

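The force step (-10.6 N) at a held centre of x = 80.2 mm means the carrier is against the stop. I'll relax the preload, release and rise.

```bash
python3 -m handwheel '[[[-0.0015,0,0,0,0,0,0.01],[-0.002,0,0,0,0,0,0.01],[-0.002,0,0,0,0,0,0.022],[-0.002,0,0,0,0,0,0.034],[-0.002,0,0,0,0,0,0.04],[-0.002,0,0,0,0,0,0.04],[-0.002,0,-0.02,0,0,0,0.04],[-0.002,0,-0.05,0,0,0,0.04]]]'
python3 -m handwheel '[[[0,0,-0.05,0,0,0,0.04],[-0.05,0,-0.1,0,0,0,0.04],[-0.1,0.0,-0.13,0,0,0,0.04],[-0.15,-0.03,-0.13,0,0,0,0.04],[-0.15,-0.08,-0.13,0,0,0,0.04],[-0.15,-0.12,-0.13,0,0,0,0.04],[-0.15,-0.12,-0.13,0,0,0,0.04]]]'
python3 - <<'E'
from plan import *
rel([])
for n in("top","side"): cv2.imwrite(f"pics/p{n}.png",manip.camera(n))
crop("side","pics/pside.png",180,130,160,130,5,"pics/p1.png")
crop("top","pics/ptop.png",175,140,150,110,5.3,"pics/p2.png")
E
```

```text
clock: 18.0
position: [0.6014, 0.1958, 0.1107]
ee_rot: [0.994, 0.106, -0.0, 0.0]
ft_force: [-0.2, 0.6, -0.0]
grip_width: 0.466
clock: 18.88
position: [0.4285, 0.2845, 0.2406]
ee_rot: [0.994, 0.109, 0.0, -0.001]
ft_force: [0.5, 0.1, -0.2]
grip_width: 0.464
t 18.88 tcp [0.4285 0.2845 0.2406] yawY -77.54 z [ 6.0e-04  1.4e-03 -1.0e+00] F [ 0.5  0.1 -0.2] w 0.464 j [-1.33  0.07  0.7   1.77 -0.05  1.32 -1.98]
```

View pics/p1.png

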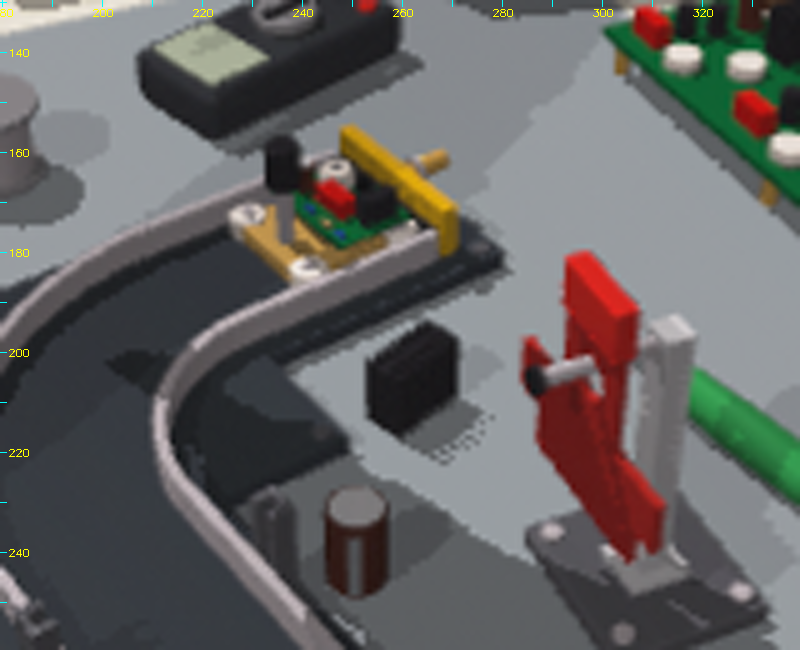

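View pics/p2.png

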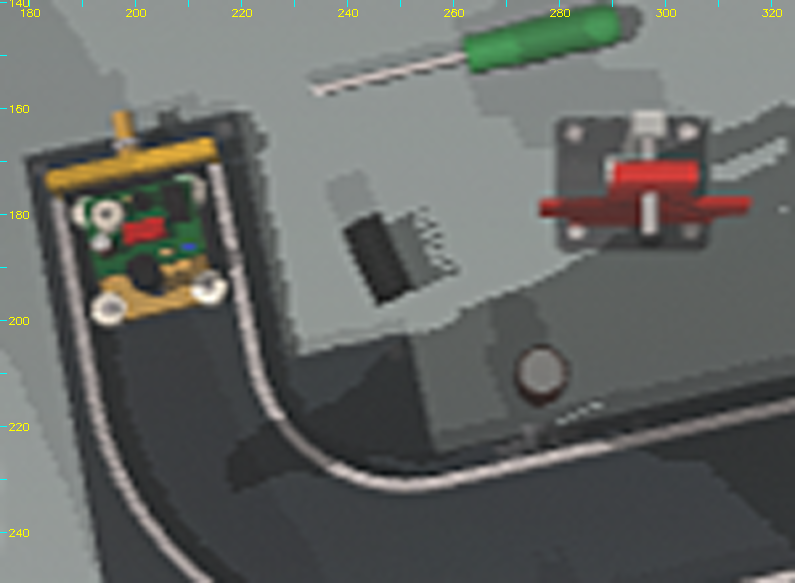

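```bash
python3 - <<'E'
from rear import *
t=lambda x,y:(175+x/5.3-.5,140+y/5.3-.5); u=lambda x,y:(180+x/5-.5,130+y/5-.5)
rear(t(109,307),t(209,288),"top"); rear(u(247,215),u(310,267),"side")
E
```

```text
sep 0.060079107378714816 C [0.07935876 0.13903402] r 0.16008832262064313 head 91.34890911029665
sep 0.059571356390570755 C [0.07888273 0.14142213] r 0.1619342598743944 head 87.88743186211084
```

```bash
python3 -c "
from workcell import manip
print(manip.hand_in())"
```

```text
the job is handed in; nothing more can be done
None
```

The blade is hung on the peg and the carrier is home against the end stop. Both are released, and I handed the job in at about 19 s; `hand_in` gave no verdict.

- **Blade:** I lifted it straight out of the gate, threaded the eye over the peg cap, lowered it 6.5 mm and let go. The last pictures show it hanging upright between the bar and the cap. I judged that by eye and did not re-measure the eye position after release.
- **Carrier:** I gripped the knob and pushed it along the straight, round the bend and into the stop, where contact rose to about 10 N. I eased that off before opening the fingers. The last measurements put its centre at x = 79.4 mm (top camera) and 78.9 mm (side camera). That fits the required 76–84 mm. At y it read 139–141 mm, and its heading was within about 2° of straight.
- **Checks that disagreed:** The two cameras differ by about 2.4 mm sideways and 3.5° in heading at the end, which is within calibration error and the limits.
- **Other items:** No unexpected contact forces showed. The heat sink, capacitor and screwdriver appear unmoved in the final views. I did not check the spool, multimeter, spare board or flux bottle individually.

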